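Sort tested parts into specimen trays

TASK

Sort the five tested parts lying on the bench (two capacitor cans, two metal modules, one ring choke) into the three grey trays, each part into the tray that shows a specimen of its own kind. Put one part to a bay, well inside it on the bay's floor: cans standing upright, modules and choke lying flat as you found them. Leave the spanner and the trimming screwdriver that lie among the parts where they are.

Things in the scene. Friction and masses are not known exactly. Their poses are not given: they have to be found in the camera images.
- can_a: One of two equal capacitor cans, loose, standing upright: black cylinder, 35 mm across, 55 mm tall, silver disc and two small brass studs (4 mm high) on top. Origin: centre of its underside; z up along the can. About 80 g.
- can_b: One of two equal capacitor cans, loose, standing upright: black cylinder, 35 mm across, 55 mm tall, silver disc and two small brass studs (4 mm high) on top. Origin: centre of its underside; z up along the can. About 80 g.
- module_a: One of two equal closed metal modules, loose, lying flat: silver-grey box, 64 mm long (its x axis), 40 mm wide (its y axis), 32 mm high, with four screw heads and a pale blank label on top. Origin: centre of its underside; z up. About 150 g.
- module_b: One of two equal closed metal modules, loose, lying flat: silver-grey box, 64 mm long (its x axis), 40 mm wide (its y axis), 32 mm high, with four screw heads and a pale blank label on top. Origin: centre of its underside; z up. About 150 g.
- choke: The only loose ring choke (coil): a ring lying flat, copper windings over a dark core, 47 mm across, 30 mm high, with a 20 mm hole upright through it. Origin: centre of its underside; z up. About 120 g.
- tray_can: Fixed dark grey tray, specimen black can fixed at (74, 0) mm in its rear strip, top at 63 mm. x from -46 to 106 (away from robot, yaw within 9 deg), y +-82 mm. Origin: on the table under the middle of the divider between two open bays; bay centres (0, +-41) mm, inside 84 (x) by 76 (y), floor 4 mm, wall tops 12 mm above table, walls 4 thick. Trays alike, in a row in any order.
- tray_module: Fixed dark grey tray, specimen metal module (crosswise) fixed at (74, 0) mm in its rear strip, top at 37 mm. x from -46 to 106 (away from robot, yaw within 9 deg), y +-82 mm. Origin: on the table under the middle of the divider between two open bays; bay centres (0, +-41) mm, inside 84 (x) by 76 (y), floor 4 mm, wall tops 12 mm above table, walls 4 thick. Trays alike, in a row in any order.
- tray_choke: Fixed dark grey tray, specimen copper ring choke fixed at (74, 0) mm in its rear strip, top at 35 mm. x from -46 to 106 (away from robot, yaw within 9 deg), y +-82 mm. Origin: on the table under the middle of the divider between two open bays; bay centres (0, +-41) mm, inside 84 (x) by 76 (y), floor 4 mm, wall tops 12 mm above table, walls 4 thick. Trays alike, in a row in any order.
- spanner: Bystander, to be left alone: small flat steel spanner lying among the parts, 107 mm long (its x axis), up to 18 mm wide, 4 mm high. Origin: centre of its underside.
- trimmer: Bystander, to be left alone: small trimming screwdriver lying among the parts along its x axis, black handle 70 mm long, 10 mm wide and high (x from -55 to +15 mm), thin steel blade on to x = +59 mm. Origin: on its underside, 15 mm behind the front end of the handle.
Mind the look-alikes: they are no part of the job. Leave any green look-alike of the can_b alone.

How it is judged:
By the outcome, as a careful person would: the job done as asked, in the order asked, and still so for the second after the job is handed in, with the robot touching nothing.
It also fails if it takes over 128 s, if anything falls off the work surface, if the arm or the gripper's body presses on something with over 40 N, if the wrist force passes 120 N, or if a joint passes its speed limit or range.

ROBOT

A 6-joint arm with a two-finger parallel gripper is mounted at the origin on the work surface. World frame = base frame: x ahead of the robot, y to its left, z up, the work surface at z = 0. Lengths are in m, angles in rad, forces in N, time in s.
With the tool pointing down it reaches from about 0.35 to 0.975 m from the base axis. Payload 4.9 kg.
Tool frame: the origin (TCP) lies on the centre line of the jaws, within the pads' length; the fingertips stand manip.tip_reach ahead of it and the grasp point (between the pads) is the TCP (manip.tip_reach is the distance from the TCP to the fingertips, in m); z points along the fingers, y is the line along which they close (so a half turn about z gives the same grasp; the last joint's range is limited). The gripper opens to 85 mm and grips with 20 to 120 N. Pads are 22 mm wide; open, the fingers measure 114 mm over their backs; the gripper's body (76 mm by 85 mm) begins 54 mm behind the grasp point. The pads swing forward as they close: fully open they stand 13 mm farther back than shut.
Start: joints at [-1.431, 0.053, 1.613, -0, 1.476, -0.119], TCP at [0.16, -0.604, 0.25] pointing down, gripper open.
Joint ranges: [-3.01, 3.01], [-1.01, 2.22], [0.06, 2.58], [-1.02, 4.17], [0.09, 2.62], [-3.14, 3.14]. Speed limits (rad/s): [2.57, 2.57, 3.14, 3.14, 3.14, 3.14].

INTERFACE

Orientations are given as a unit quaternion [w, x, y, z].
In Python, from plant import manip gives the robot as it stands. The module is installed in compiled form; this text tells all that it offers.
- The arm moves only by the tool move_arm, never from a script. Its argument "rows" is a list of rows, each a list of 7 numbers: the shift along the tool's x, y, z in cm, then the turn, a rotation vector about the tool's x, y, z in degrees, then the opening, from -1 (shut) to 1 (fully open). In form: [[tx, ty, tz, ax, ay, az, jaw], ...]. A call has 1 to 20 rows; each row shifts and turns the commanded pose from where the row before left it, along the tool's axes as they then stand; what a row does not reach is not made up. A row lasts 1/12 s, in which the tool goes at most 41.7 mm and 7.16 degrees, less where a joint would pass 70% of its speed; a pose out of reach is approached as far as the arm can. A call is refused whole if a number of a shift passes 4.17 or a number of a turn 7.16, either way. A call with a gripper value outside its range is refused whole. The fingers move at their own pace and stop on an object; the grip force is fixed at half the most. Time passes only in rows, so rows that do not move let the fingers close. It gives the time, the measured TCP pose, the force, the opening and the grip force at its end, in the units of the state.
- manip.state(): the state, without advancing time (a new reading comes with each control period).
- manip.grab_frame(name): name is "scene" or "top"; returns a dict with "img" (384x512x3 uint8, blue, green, red), "mtx" (3x3 intrinsics, pixels), "R" (3x3) and "t" (3): a world point X has camera coordinates R X + t. Camera axes: x right, y down, z forward; pixel columns grow to the right and rows downward; lengths in m; the calibration is good to about 2 mm. A picture is of the moment at which its call begins. There is no depth.
- manip.job_done(): hands the job in; it is judged then, once.
The state is a dict: "time": time; "joint_pos": joint angles; "joint_vel": joint speeds; "joint_efforts": joint torques, N m; "tool_pos": TCP position; "tool_rot": TCP orientation; "contact_force": force on the tool from outside, world axes, zero at the start; "ft_torque": the same for the moment, N m; "gripper_width": opening from 0.0 (shut) to 1.0 (fully open); "grasp_force": force on a finger pad.
Only numpy, scipy, OpenCV 4.12 (cv2) and the standard library are available. Lean on these libraries where they do the work, as an engineer would, in place of code of your own. Each camera call takes 0.05 s, during which the arm holds its last target. There are 200 camera calls.

## Working session

There is one attempt and no reset: what is moved stays moved. The work goes in short steps, Python scripts to look and compute and a tool call to move; the robot and the scene stay as the last step left them, time stands still between calls to the robot, and variables do not carry over. Pictures are saved under pics/ and viewed, at most 14 in all, crops included, and the job is handed in when it is done.

Besides the shell and the picture viewer there is one more tool, called after "Request:" by a JSON object that holds its "method" and its "body". move_arm: Moves the arm, as the interface text tells. Its arguments: {"type":"object","properties":{"rows":{"type":"array","items":{"type":"array","items":{"type":"number"}}}},"required":["rows"]}

```bash
mkdir -p pics
python3 - <<'E'
from plant import manip
import cv2,pickle
print(manip.state(), manip.tip_reach)
for n in("scene","top"):
    f=manip.grab_frame(n); pickle.dump(f,open(n+'.pkl','wb')); cv2.imwrite(f'pics/{n}0.png',cv2.resize(f['img'],(800,600),interpolation=cv2.INTER_CUBIC)); print(n,f['mtx'],f['R'],f['t'])
E
```

```text
{'time': 0.0, 'joint_pos': array([-1.43103010e+00,  5.33345200e-02,  1.61428858e+00, -8.00447849e-06,
        1.47600642e+00, -1.18988195e-01]), 'joint_vel': array([ 0.00167009,  0.00025702, -0.00140308,  0.00258849, -0.00063278,
       -0.00019788]), 'joint_efforts': array([-5.10326718e-04, -3.93686235e+01, -3.70174706e+01, -1.32787613e-04,
        7.07163315e-03, -8.78180089e-06]), 'tool_pos': array([ 0.15984646, -0.60360938,  0.24908007]), 'tool_rot': array([-1.01833635e-03,  9.91641872e-01,  1.29016898e-01, -1.45639940e-05]), 'contact_force': array([-0.1789863 ,  0.47893767,  0.46769758]), 'ft_torque': array([ 0.01349288, -0.01148421,  0.01135499]), 'grasp_force': 0.0, 'gripper_width': 0.9977440605947082} 0.019
scene [[497.53953649   0.         256.58336739]
 [  0.         497.53953649 193.63828594]
 [  0.           0.           1.        ]] [[-0.80207784  0.59687575  0.02026028]
 [ 0.39715454  0.55841553 -0.72831337]
 [-0.44602625 -0.57611755 -0.68494463]] [ 0.40880366 -0.19774591  1.37530281]
top [[405.92123933   0.         252.78220281]
 [  0.         405.92123933 190.02924137]
 [  0.           0.           1.        ]] [[-0.01909253 -0.99960927 -0.02041541]
 [-0.98502691  0.02230542 -0.17095163]
 [ 0.17134021  0.01684583 -0.98506789]] [0.02371495 0.5279068  1.02721173]
```

View pics/top0.png

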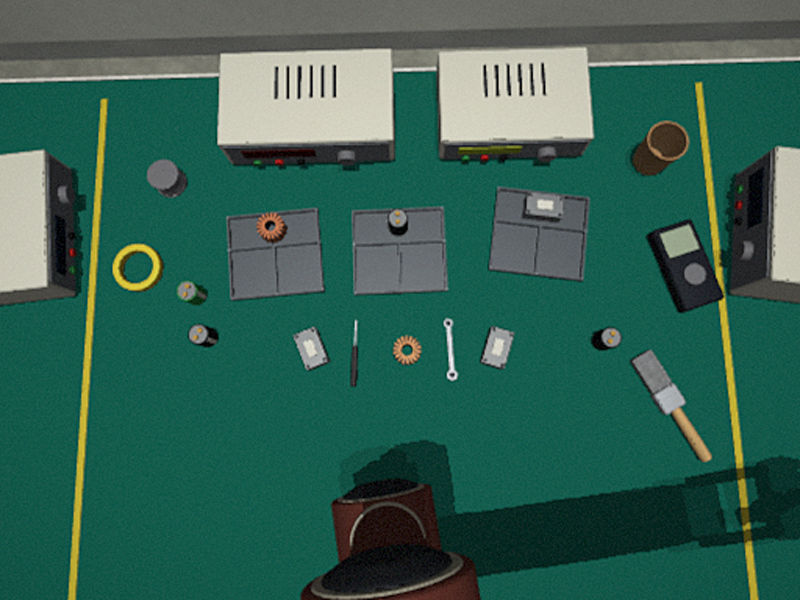

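View pics/scene0.png

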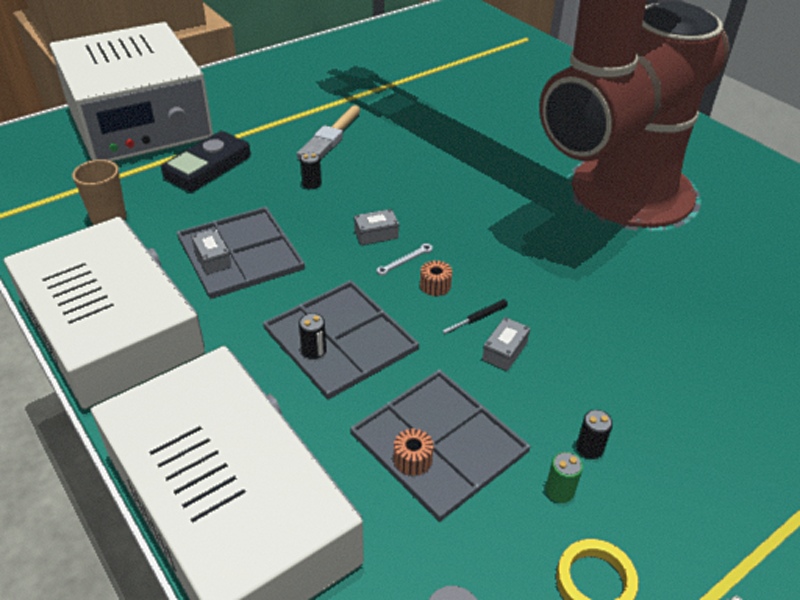

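Candidates in the top view (800x600 pixels):
- **Black cans:** loose at (203,335) and (608,338). The specimen is at (398,220) and the green look-alike at (190,292), so leave those two.
- **Modules:** loose at (311,348) and (497,346). The specimen is at (543,205).
- **Choke:** loose at (406,349). The specimen is at (270,227) and the yellow ring at (137,267).
- **Trays, left to right:** choke, can, module.

The trimmer is at (354,355) and the spanner at (450,350).

```bash
cat > h.py <<'E'
import numpy as np, cv2
from plant import manip
def ray(f,uv,z):
    C=-f['R'].T@f['t']; d=f['R'].T@np.linalg.inv(f['mtx'])@[uv[0],uv[1],1]
    return C+d*(z-C[2])/d[2]
def proj(f,X):
    p=f['mtx']@(f['R']@np.array(X)+f['t']); return p[:2]/p[2]
def go(x,y,z,axis_deg):
    """remaining turn about tool z (deg) so that tool y lies along world angle axis_deg (mod 180), and shift in tool axes after the turn (cm)"""
    from scipy.spatial.transform import Rotation as Ro
    s=manip.state(); q=s['tool_rot']; R=Ro.from_quat([q[1],q[2],q[3],q[0]])
    M=R.as_matrix(); a=np.degrees(np.arctan2(M[1,1],M[0,1]))
    t=-((axis_deg-a+90)%180-90)   # tool z down
    tilt=np.degrees(np.arccos(-M[2,2]))
    M2=M@Ro.from_rotvec([0,0,np.radians(t)]).as_matrix()
    print('turn',round(t,1),'tilt',round(tilt,2),'shift',np.round(100*M2.T@(np.array([x,y,z])-s['tool_pos']),2),'q6',round(s['joint_pos'][5],2),'pos',s['tool_pos'].round(4),'t',round(s['time'],1))
E
cat > m.py <<'E'
from h import *; import pickle
f=pickle.load(open('top.pkl','rb')); k=4
big=cv2.resize(f['img'],None,fx=k,fy=k,interpolation=cv2.INTER_CUBIC); big=cv2.GaussianBlur(big,(5,5),0)
hsv=cv2.cvtColor(big,cv2.COLOR_BGR2HSV); H,S,V=cv2.split(hsv)
print('cam',-f['R'].T@f['t'])
sc=512/800*k
def blobs(mask,name,z,amin,roi):
    x0,y0,x1,y1=[int(v*sc) for v in roi]; m=np.zeros_like(mask); m[y0:y1,x0:x1]=mask[y0:y1,x0:x1]
    for c in cv2.findContours(m,cv2.RETR_EXTERNAL,cv2.CHAIN_APPROX_NONE)[0]:
        if cv2.contourArea(c)<amin: continue
        h=cv2.convexHull(c); box=cv2.boxPoints(cv2.minAreaRect(h)); M=cv2.moments(h)
        u=np.array([M['m10'],M['m01']])/M['m00']
        P=[ray(f,(p+.5)/k-.5,z) for p in box]; w=ray(f,(u+.5)/k-.5,z); bc=np.mean(P,0)
        e=[P[1]-P[0],P[2]-P[1]]; e.sort(key=lambda v:-np.hypot(*v[:2])); a=np.degrees(np.arctan2(e[0][1],e[0][0]))
        print(name,'px800',(u/sc).round(0),'hullc',w[:2].round(4),'boxc',bc[:2].round(4),'size mm',[round(1000*np.hypot(*v[:2]),1) for v in e],'ang long',round((a+90)%180-90,1))
        cv2.drawContours(big,[box.astype(int)],0,(0,0,255),1); cv2.circle(big,tuple(int(v) for v in u),2,(255,0,255),-1)
grey=((S<70)&(V>95)).astype(np.uint8)*255
blobs(grey,'canB_L',.055,150,(190,320,220,350)); blobs(grey,'can_R',.055,150,(595,325,625,350))
label=((S<60)&(V>185)).astype(np.uint8)*255
body=((S<80)&(V>90)).astype(np.uint8)*255
for r,n in(((285,320,335,375),'mod_L'),((475,320,520,375),'mod_R')):
    blobs(label,n+' label',.032,100,r); blobs(body,n+' body',.032,300,r)
cop=(((H<18)|(H>172))&(S>70)&(V>60)).astype(np.uint8)*255
blobs(cop,'choke',.015,300,(385,330,430,370)); 
tray=((S<90)).astype(np.uint8)*255
tray=cv2.morphologyEx(tray,cv2.MORPH_OPEN,np.ones((9,9)))
blobs(tray,'tray_choke',.01,3000,(222,190,335,305)); blobs(tray,'tray_can',.01,3000,(345,190,455,300)); blobs(tray,'tray_mod',.01,3000,(480,180,600,290))
non=((H<60)|(H>100)|(S<70)).astype(np.uint8)*255
blobs(non,'trimmer',.005,300,(345,315,365,390)); blobs(non,'spanner',.004,300,(438,315,462,385))
x0,y0,x1,y1=[int(v*sc) for v in(180,180,630,395)]; o=big[y0:y1,x0:x1]; cv2.imwrite('pics/m1.png',cv2.resize(o,(800,int(800*o.shape[0]/o.shape[1])),interpolation=cv2.INTER_AREA))
E
python3 m.py
```

```text
cam [ 0.34445251 -0.00537374  1.10260397]
canB_L px800 [198. 334.] hullc [0.4724 0.3437] boxc [0.4723 0.3431] size mm [np.float64(30.2), np.float64(29.0)] ang long 2.1
can_R px800 [611. 337.] hullc [ 0.4523 -0.3415] boxc [ 0.4521 -0.3413] size mm [np.float64(30.1), np.float64(29.1)] ang long 88.8
mod_L label px800 [310. 348.] hullc [0.4473 0.1595] boxc [0.4476 0.1594] size mm [np.float64(29.0), np.float64(16.4)] ang long 21.2
mod_L body px800 [310. 348.] hullc [0.4469 0.1593] boxc [0.447  0.1593] size mm [np.float64(66.4), np.float64(41.0)] ang long 21.2
mod_R label px800 [498. 347.] hullc [ 0.4424 -0.158 ] boxc [ 0.4423 -0.1582] size mm [np.float64(28.7), np.float64(16.2)] ang long -18.6
mod_R body px800 [498. 347.] hullc [ 0.4422 -0.158 ] boxc [ 0.442  -0.1583] size mm [np.float64(65.1), np.float64(41.1)] ang long -18.7
choke px800 [407. 350.] hullc [ 0.4416 -0.0045] boxc [ 0.4416 -0.0044] size mm [np.float64(46.4), np.float64(46.2)] ang long 88.8
tray_choke px800 [275. 254.] hullc [0.6178 0.2266] boxc [0.6191 0.2278] size mm [np.float64(170.4), np.float64(156.9)] ang long -86.7
tray_can px800 [399. 251.] hullc [0.6185 0.0054] boxc [0.6196 0.0058] size mm [np.float64(169.3), np.float64(154.7)] ang long -88.8
tray_mod px800 [540. 234.] hullc [ 0.6433 -0.244 ] boxc [ 0.6441 -0.2448] size mm [np.float64(170.1), np.float64(156.3)] ang long 81.8
trimmer px800 [355. 357.] hullc [0.4333 0.0864] boxc [0.4403 0.0857] size mm [np.float64(113.9), np.float64(9.2)] ang long -3.1
spanner px800 [450. 350.] hullc [ 0.4411 -0.0794] boxc [ 0.4428 -0.0799] size mm [np.float64(108.1), np.float64(18.8)] ang long 1.7
```

View pics/m1.png

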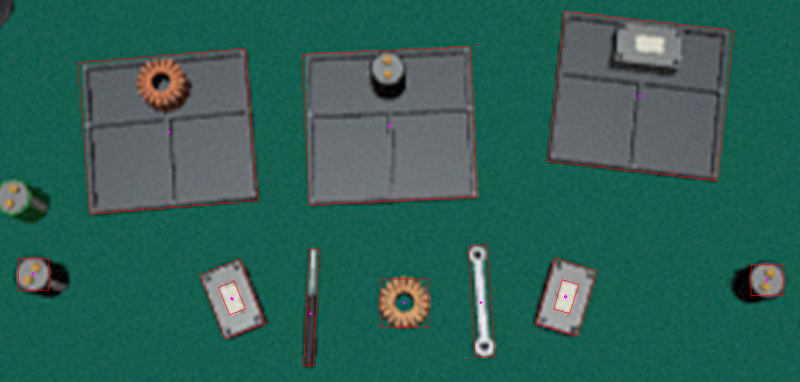

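The crop confirms my choice. Black loose cans are at the far left (35,274) and right (767,280), and the green one at (17,200) stays. The modules are at (232,298) and (566,296) and the choke at (404,302), with boxes fitting. I'll start with the right can.

```bash
python3 -c "
from h import *
go(.452,-.341,.10,90); go(.452,-.341,.035,90)"
```

```text
turn 14.8 tilt 0.11 shift [ 29.21 -26.24  14.96] q6 -0.12 pos [ 0.1599 -0.6036  0.2492] t 0.1
turn 14.8 tilt 0.11 shift [ 29.22 -26.22  21.46] q6 -0.12 pos [ 0.1599 -0.6036  0.2492] t 0.1
```

Request:
{"method": "move_arm", "body": {"rows": [[0, 0, 0, 0, 0, 5, 1], [0, 0, 0, 0, 0, 5, 1], [0, 0, 0, 0, 0, 4.8, 1], [2.92, -2.62, 1, 0, 0, 0, 1], [2.92, -2.62, 1, 0, 0, 0, 1], [2.92, -2.62, 1, 0, 0, 0, 1], [2.92, -2.62, 1, 0, 0, 0, 1], [2.92, -2.62, 1, 0, 0, 0, 1], [2.92, -2.62, 1, 0, 0, 0, 1], [2.92, -2.62, 1, 0, 0, 0, 1], [2.92, -2.62, 1, 0, 0, 0, 1], [2.92, -2.62, 1, 0, 0, 0, 1], [2.92, -2.62, 1, 0, 0, 0, 1], [0, 0, 2.5, 0, 0, 0, 1], [0, 0, 2.5, 0, 0, 0, 1], [0, 0, 0, 0, 0, 0, 1], [0, 0, 0, 0, 0, 0, 1]]}}

```text
time: 1.52
tool_pos: [0.4507, -0.3408, 0.0984]
tool_rot: [-0.002, 1.0, 0.0, -0.002]
contact_force: [0.8, 0.0, 0.2]
gripper_width: 1.002
grasp_force: 0.0
```

```bash
python3 -c "
from h import *
go(.452,-.341,.035,90)
f=manip.grab_frame('scene');p=proj(f,[.452,-.341,.05]);x,y=int(p[0]),int(p[1]);print(x,y)
cv2.imwrite('pics/c1.png',cv2.resize(f['img'][max(0,y-60):y+60,max(0,x-80):x+80],(640,480)))"
```

```text
turn 0.0 tilt 0.27 shift [0.15 0.05 6.34] q6 0.79 pos [ 0.4507 -0.3408  0.0984] t 1.5
198 102
```

View pics/c1.png

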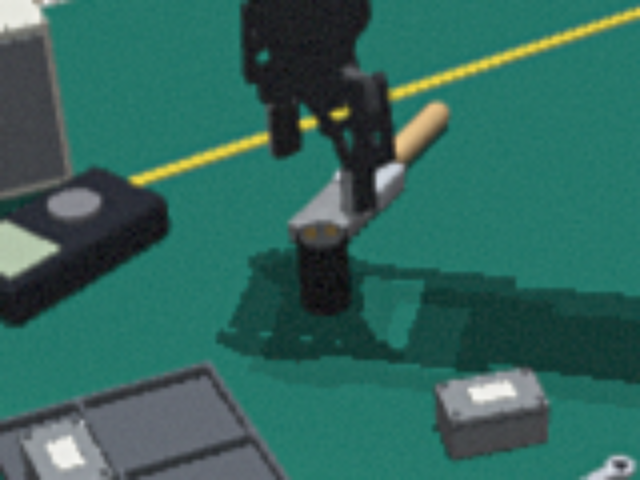

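The gripper is above the black can: its top is at (323,235) in the crop, close to the predicted (320,240). A brush lies close behind, so I'll descend with the jaws part closed.

Request:
{"method": "move_arm", "body": {"rows": [[0.15, 0, 0, 0, 0, 0, 0.35], [0, 0, 0, 0, 0, 0, 0.35], [0, 0, 0, 0, 0, 0, 0.35], [0, 0, 1.5, 0, 0, 0, 0.35], [0, 0, 1.5, 0, 0, 0, 0.35], [0, 0, 1.5, 0, 0, 0, 0.35], [0, 0, 1.3, 0, 0, 0, 0.35], [0, 0, 0.3, 0, 0, 0, 0.35], [0, 0, 0, 0, 0, 0, 0.35], [0, 0, 0, 0, 0, 0, -1], [0, 0, 0, 0, 0, 0, -1], [0, 0, 0, 0, 0, 0, -1], [0, 0, 0, 0, 0, 0, -1], [0, 0, 0, 0, 0, 0, -1], [0, 0, 0, 0, 0, 0, -1]]}}

```text
time: 2.82
tool_pos: [0.4542, -0.3428, 0.0408]
tool_rot: [0.001, 1.0, 0.0, 0.001]
contact_force: [-0.4, -0.0, 6.4]
gripper_width: 0.393
grasp_force: 59.7
```

```bash
python3 -c "
from h import *
go(.590,-.036,.12,91.2)"
```

```text
turn -1.2 tilt 0.15 shift [ 14.24 -30.38  -7.95] q6 0.79 pos [ 0.4542 -0.3428  0.0408] t 2.8
```

Request:
{"method": "move_arm", "body": {"rows": [[0, 0, -2, 0, 0, 0, -1], [0, 0, -3, 0, 0, 0, -1], [0, 0, -3, 0, 0, -1.2, -1], [1.8, -3.8, 0, 0, 0, 0, -1], [1.8, -3.8, 0, 0, 0, 0, -1], [1.8, -3.8, 0, 0, 0, 0, -1], [1.8, -3.8, 0, 0, 0, 0, -1], [1.8, -3.8, 0, 0, 0, 0, -1], [1.8, -3.8, 0, 0, 0, 0, -1], [1.8, -3.8, 0, 0, 0, 0, -1], [1.6, -3.8, 0, 0, 0, 0, -1], [0, 0, 0, 0, 0, 0, -1], [0, 0, 0, 0, 0, 0, -1]]}}

```text
time: 3.9
tool_pos: [0.5875, -0.0353, 0.1185]
tool_rot: [-0.0, 1.0, 0.013, -0.001]
contact_force: [-0.3, -0.7, -0.4]
gripper_width: 0.395
grasp_force: 60.2
```

```bash
python3 -c "
from h import *
go(.590,-.036,.047,91.2)"
```

```text
turn 0.3 tilt 0.09 shift [0.26 0.08 7.15] q6 1.36 pos [ 0.5875 -0.0353  0.1185] t 3.9
```

Request:
{"method": "move_arm", "body": {"rows": [[0.2, 0, 2, 0, 0, 0, -1], [0, 0, 2, 0, 0, 0, -1], [0, 0, 1.5, 0, 0, 0, -1], [0, 0, 1, 0, 0, 0, -1], [0, 0, 0.4, 0, 0, 0, -1], [0, 0, 0, 0, 0, 0, -1], [0, 0, 0, 0, 0, 0, -1]]}}

```text
time: 4.48
tool_pos: [0.5899, -0.0381, 0.0508]
tool_rot: [0.0, 1.0, 0.01, 0.0]
contact_force: [0.2, 0.4, -0.3]
gripper_width: 0.389
grasp_force: 60.2
```

Request:
{"method": "move_arm", "body": {"rows": [[0, 0, 0.3, 0, 0, 0, -1], [0, 0, 0.1, 0, 0, 0, -1], [0, 0, 0.1, 0, 0, 0, -1], [0, 0, 0, 0, 0, 0, -1], [0, 0, 0, 0, 0, 0, -1]]}}

```text
time: 4.9
tool_pos: [0.5898, -0.0374, 0.0455]
tool_rot: [0.0, 1.0, 0.011, 0.0]
contact_force: [0.7, 0.3, -0.6]
gripper_width: 0.396
grasp_force: 60.2
```

Request:
{"method": "move_arm", "body": {"rows": [[0, 0, 0.05, 0, 0, 0, -1], [0, 0, 0, 0, 0, 0, -0.1], [0, 0, 0, 0, 0, 0, 0.2], [0, 0, 0, 0, 0, 0, 0.4], [0, 0, 0, 0, 0, 0, 0.4], [0, 0, 0, 0, 0, 0, 0.4], [0, 0, -1, 0, 0, 0, 0.4], [0, 0, -2.5, 0, 0, 0, 0.4], [0, 0, -2.5, 0, 0, 0, 0.4], [0, 0, -2, 0, 0, 0, 0.4], [0, 0, 0, 0, 0, 7, 0.4], [0, 0, 0, 0, 0, 7, 0.4], [0, 0, 0, 0, 0, 6, 0.4], [0, 0, 0, 0, 0, 0, 0.4]]}}

```text
time: 6.07
tool_pos: [0.59, -0.0375, 0.1259]
tool_rot: [0.0, 0.986, -0.164, 0.001]
contact_force: [-0.1, -0.6, -0.2]
gripper_width: 0.698
grasp_force: 0.0
```

```bash
python3 -c "
from h import *
go(.442,-.158,.09,71.3)
f=manip.grab_frame('scene');p=proj(f,[.59,-.036,.03]);x,y=int(p[0]),int(p[1]);print(x,y)
cv2.imwrite('pics/c2.png',cv2.resize(f['img'][max(0,y-60):y+60,max(0,x-80):x+80],(640,480)))"
```

```text
turn -0.2 tilt 0.07 shift [-10.16  16.16   3.58] q6 1.71 pos [ 0.59   -0.0375  0.1259] t 6.1
218 191
```

View pics/c2.png

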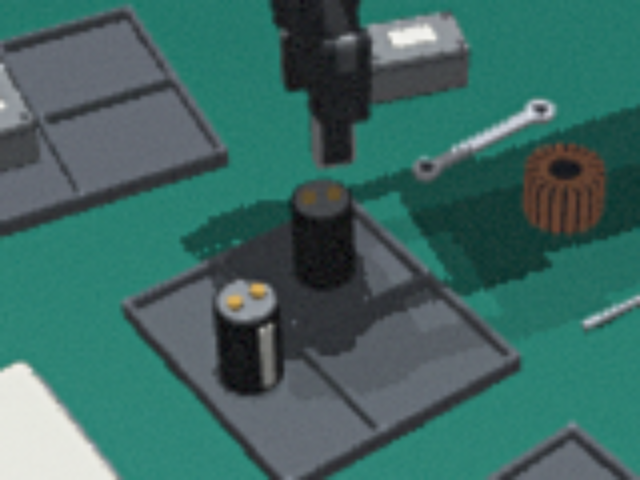

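The can stands upright in its bay at (322,235), with the specimen behind at (250,340). Next is the right module.

Request:
{"method": "move_arm", "body": {"rows": [[-2, 3.23, 0.7, 0, 0, 0, 0.5], [-2, 3.23, 0.7, 0, 0, 0, 0.5], [-2, 3.23, 0.7, 0, 0, 0, 0.5], [-2, 3.23, 0.7, 0, 0, 0, 0.5], [-2.1, 3.24, 0.7, 0, 0, 0, 0.5], [0, 0, 0, 0, 0, 0, 0.5], [0, 0, 0, 0, 0, 0, 0.5], [0, 0, 0, 0, 0, 0, 0.5]]}}

```text
time: 6.78
tool_pos: [0.4425, -0.1582, 0.0904]
tool_rot: [0.0, 0.987, -0.163, 0.001]
contact_force: [0.0, 0.6, 0.5]
gripper_width: 0.752
grasp_force: 0.0
```

```bash
python3 -c "
from h import *
go(.442,-.158,.027,71.3)"
```

```text
turn -0.0 tilt 0.07 shift [-0.06 -0.    6.34] q6 1.4 pos [ 0.4425 -0.1582  0.0904] t 6.8
```

Request:
{"method": "move_arm", "body": {"rows": [[0, 0, 2, 0, 0, 0, 0.5], [0, 0, 2, 0, 0, 0, 0.5], [0, 0, 1.3, 0, 0, 0, 0.5], [0, 0, 0.8, 0, 0, 0, 0.5], [0, 0, 0.2, 0, 0, 0, 0.5], [0, 0, 0, 0, 0, 0, 0.5], [0, 0, 0, 0, 0, 0, -1], [0, 0, 0, 0, 0, 0, -1], [0, 0, 0, 0, 0, 0, -1], [0, 0, 0, 0, 0, 0, -1], [0, 0, 0, 0, 0, 0, -1], [0, 0, 0, 0, 0, 0, -1]]}}

```text
time: 7.78
tool_pos: [0.4433, -0.1585, 0.0283]
tool_rot: [0.0, 0.987, -0.163, 0.001]
contact_force: [0.4, 0.5, 6.4]
gripper_width: 0.453
grasp_force: 62.7
```

```bash
python3 -c "
from h import *
go(.6085,-.2808,.11,81.8)"
```

```text
turn -10.6 tilt 0.17 shift [18.12  9.75 -8.11] q6 1.4 pos [ 0.4433 -0.1585  0.0283] t 7.8
```

Request:
{"method": "move_arm", "body": {"rows": [[0, 0, -2, 0, 0, 0, -1], [0, 0, -3, 0, 0, 0, -1], [0, 0, -3, 0, 0, -3, -1], [0, 0, 0, 0, 0, -4, -1], [0, 0, 0, 0, 0, -3.6, -1], [3.02, 1.62, 0, 0, 0, 0, -1], [3.02, 1.62, 0, 0, 0, 0, -1], [3.02, 1.62, 0, 0, 0, 0, -1], [3.02, 1.62, 0, 0, 0, 0, -1], [3.02, 1.62, 0, 0, 0, 0, -1], [3.02, 1.62, 0, 0, 0, 0, -1], [0, 0, 0, 0, 0, 0, -1], [0, 0, 0, 0, 0, 0, -1], [0, 0, 0, 0, 0, 0, -1]]}}

```text
time: 8.95
tool_pos: [0.6065, -0.2794, 0.1055]
tool_rot: [-0.001, 0.997, -0.071, -0.001]
contact_force: [0.6, -0.7, -2.0]
gripper_width: 0.456
grasp_force: 61.7
```

```bash
python3 -c "
from h import *
go(.6085,-.2808,.0328,81.8)"
```

```text
turn 0.0 tilt 0.16 shift [0.23 0.12 7.27] q6 1.17 pos [ 0.6065 -0.2794  0.1055] t 8.9
```

Request:
{"method": "move_arm", "body": {"rows": [[0.2, 0.1, 2, 0, 0, 0, -1], [0, 0, 2, 0, 0, 0, -1], [0, 0, 1.6, 0, 0, 0, -1], [0, 0, 1, 0, 0, 0, -1], [0, 0, 0.4, 0, 0, 0, -1], [0, 0, 0.1, 0, 0, 0, -1], [0, 0, 0, 0, 0, 0, -1], [0, 0, 0, 0, 0, 0, -1]]}}

```text
time: 9.62
tool_pos: [0.6102, -0.2815, 0.0374]
tool_rot: [0.001, 0.997, -0.071, 0.001]
contact_force: [0.5, -0.1, -1.8]
gripper_width: 0.454
grasp_force: 61.8
```

Need about 4.5 mm more.

Request:
{"method": "move_arm", "body": {"rows": [[0, 0, 0.2, 0, 0, 0, -1], [0, 0, 0.15, 0, 0, 0, -1], [0, 0, 0.05, 0, 0, 0, -1], [0, 0, 0, 0, 0, 0, -1], [0, 0, 0, 0, 0, 0, -1]]}}

```text
time: 10.03
tool_pos: [0.6097, -0.2814, 0.0324]
tool_rot: [0.0, 0.997, -0.071, 0.0]
contact_force: [-0.2, 0.4, 1.1]
gripper_width: 0.452
grasp_force: 62.1
```

Request:
{"method": "move_arm", "body": {"rows": [[0, 0, 0, 0, 0, 0, 0], [0, 0, 0, 0, 0, 0, 0.3], [0, 0, 0, 0, 0, 0, 0.4], [0, 0, 0, 0, 0, 0, 0.4], [0, 0, 0, 0, 0, 0, 0.4], [0, 0, -1, 0, 0, 0, 0.4], [0, 0, -2.5, 0, 0, 0, 0.4], [0, 0, -2.5, 0, 0, 0, 0.4], [0, 0, -2, 0, 0, 0, 0.4], [0, 0, 0, 0, 0, -4, 0.5], [0, 0, 0, 0, 0, -4, 0.5], [0, 0, 0, 0, 0, 0, 0.5], [0, 0, 0, 0, 0, 0, 0.5]]}}

```text
time: 11.12
tool_pos: [0.6095, -0.2812, 0.1124]
tool_rot: [0.0, 1.0, -0.002, 0.0]
contact_force: [-0.2, -1.3, 0.1]
gripper_width: 0.753
grasp_force: 0.0
```

```bash
python3 -c "
from h import *
go(.4416,-.0045,.09,90)
f=manip.grab_frame('top');p=proj(f,[.61,-.24,.03]);x,y=int(p[0]),int(p[1]);print(x,y)
cv2.imwrite('pics/c3.png',cv2.resize(f['img'][max(0,y-60):y+60,max(0,x-80):x+80],(640,480)))"
```

```text
turn -0.3 tilt 0.03 shift [-16.79 -27.67   2.22] q6 1.03 pos [ 0.6095 -0.2812  0.1124] t 11.1
345 159
```

View pics/c3.png

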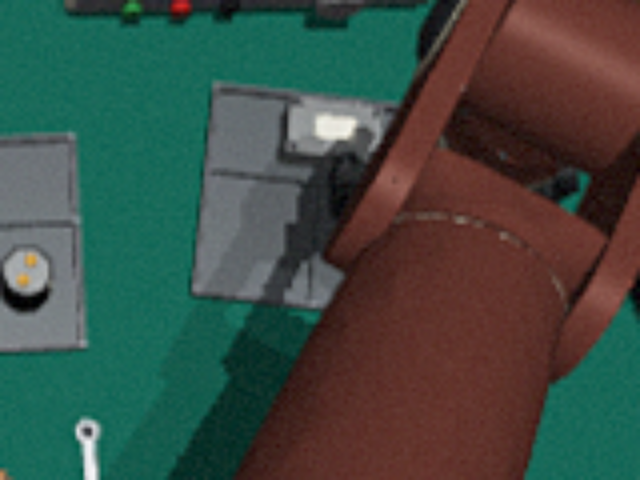

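The arm hides the right bay in this view, so I'll check the module later. The can at (25,272) sits inside its bay. On to the choke.

Request:
{"method": "move_arm", "body": {"rows": [[-2.1, -3.46, 0, 0, 0, 0, 0.5], [-2.1, -3.46, 0, 0, 0, 0, 0.5], [-2.1, -3.46, 0, 0, 0, 0, 0.5], [-2.1, -3.46, 0, 0, 0, 0, 0.5], [-2.1, -3.46, 0, 0, 0, 0, 0.5], [-2.1, -3.46, 0, 0, 0, 0, 0.5], [-2.1, -3.46, 0.5, 0, 0, 0, 0.5], [-2.1, -3.46, 1.7, 0, 0, 0, 0.5], [0, 0, 0, 0, 0, 0, 0.5], [0, 0, 0, 0, 0, 0, 0.5], [0, 0, 0, 0, 0, 0, 0.5]]}}

```text
time: 12.08
tool_pos: [0.4437, -0.0057, 0.091]
tool_rot: [0.0, 1.0, -0.002, 0.0]
contact_force: [1.0, -0.8, 0.2]
gripper_width: 0.751
grasp_force: 0.0
```

```bash
python3 -c "
from h import *
go(.4416,-.0045,.025,90)"
```

```text
turn -0.2 tilt 0.06 shift [-0.22 -0.13  6.6 ] q6 1.39 pos [ 0.4437 -0.0057  0.091 ] t 12.1
```

Request:
{"method": "move_arm", "body": {"rows": [[-0.2, -0.1, 1, 0, 0, 0, 0.5], [0, 0, 2, 0, 0, 0, 0.5], [0, 0, 2, 0, 0, 0, 0.5], [0, 0, 1.2, 0, 0, 0, 0.5], [0, 0, 0.3, 0, 0, 0, 0.5], [0, 0, 0.1, 0, 0, 0, 0.5], [0, 0, 0, 0, 0, 0, 0.5], [0, 0, 0, 0, 0, 0, -1], [0, 0, 0, 0, 0, 0, -1], [0, 0, 0, 0, 0, 0, -1], [0, 0, 0, 0, 0, 0, -1], [0, 0, 0, 0, 0, 0, -1], [0, 0, 0, 0, 0, 0, -1]]}}

```text
time: 13.17
tool_pos: [0.4429, -0.005, 0.0263]
tool_rot: [0.0, 1.0, -0.001, 0.002]
contact_force: [-0.7, -1.6, 6.1]
gripper_width: 0.52
grasp_force: 61.5
```

```bash
python3 -c "
from h import *
go(.590,.1846,.11,93.3)"
```

```text
turn -3.5 tilt 0.2 shift [ 15.81 -18.08  -8.34] q6 1.39 pos [ 0.4429 -0.005   0.0263] t 13.2
```

Request:
{"method": "move_arm", "body": {"rows": [[0, 0, -2, 0, 0, 0, -1], [0, 0, -3, 0, 0, 0, -1], [0, 0, -3.3, 0, 0, -3.5, -1], [2.63, -3.01, 0, 0, 0, 0, -1], [2.63, -3.01, 0, 0, 0, 0, -1], [2.63, -3.01, 0, 0, 0, 0, -1], [2.63, -3.01, 0, 0, 0, 0, -1], [2.63, -3.01, 0, 0, 0, 0, -1], [2.63, -3.01, 0, 0, 0, 0, -1], [0, 0, 0, 0, 0, 0, -1], [0, 0, 0, 0, 0, 0, -1], [0, 0, 0, 0, 0, 0, -1]]}}

```text
time: 14.17
tool_pos: [0.5877, 0.1847, 0.107]
tool_rot: [0.0, 1.0, 0.029, -0.001]
contact_force: [0.3, 0.7, -1.5]
gripper_width: 0.519
grasp_force: 61.7
```

```bash
python3 -c "
from h import *
go(.590,.1846,.0303,93.3)"
```

```text
turn 0.1 tilt 0.09 shift [0.24 0.02 7.67] q6 1.7 pos [0.5877 0.1847 0.107 ] t 14.2
```

Request:
{"method": "move_arm", "body": {"rows": [[0.2, 0, 2, 0, 0, 0, -1], [0, 0, 2, 0, 0, 0, -1], [0, 0, 1.8, 0, 0, 0, -1], [0, 0, 1, 0, 0, 0, -1], [0, 0, 0.5, 0, 0, 0, -1], [0, 0, 0.3, 0, 0, 0, -1], [0, 0, 0, 0, 0, 0, -1], [0, 0, 0, 0, 0, 0, -1]]}}

```text
time: 14.83
tool_pos: [0.5911, 0.1848, 0.0328]
tool_rot: [-0.0, 1.0, 0.029, 0.001]
contact_force: [0.2, -0.2, -0.9]
gripper_width: 0.518
grasp_force: 61.7
```

Request:
{"method": "move_arm", "body": {"rows": [[0, 0, 0.15, 0, 0, 0, -1], [0, 0, 0.1, 0, 0, 0, -1], [0, 0, 0, 0, 0, 0, -1], [0, 0, 0, 0, 0, 0, -1], [0, 0, 0, 0, 0, 0, 0.1], [0, 0, 0, 0, 0, 0, 0.3], [0, 0, 0, 0, 0, 0, 0.5], [0, 0, 0, 0, 0, 0, 0.5], [0, 0, 0, 0, 0, 0, 0.5], [0, 0, -1, 0, 0, 0, 0.5], [0, 0, -2.5, 0, 0, 0, 0.5], [0, 0, -2.5, 0, 0, 0, 0.5], [0, 0, -2, 0, 0, 0, 0.5], [0, 0, 0, 0, 0, -6, 0.5], [0, 0, 0, 0, 0, -6, 0.5], [0, 0, 0, 0, 0, -6, 0.5], [0, 0, 0, 0, 0, 0, 0.5]]}}

```text
time: 16.25
tool_pos: [0.5907, 0.185, 0.1103]
tool_rot: [-0.0, 0.983, 0.186, 0.001]
contact_force: [0.3, 0.1, 0.1]
gripper_width: 0.749
grasp_force: 0.0
```

```bash
python3 -c "
from h import *
go(.447,.1593,.09,111.2)
f=manip.grab_frame('scene');cv2.imwrite('pics/c4.png',cv2.resize(f['img'][100:340,100:420],(800,600)))"
```

```text
turn 0.2 tilt 0.07 shift [-14.32  -2.8    2.01] q6 1.38 pos [0.5907 0.185  0.1103] t 16.2
```

View pics/c4.png

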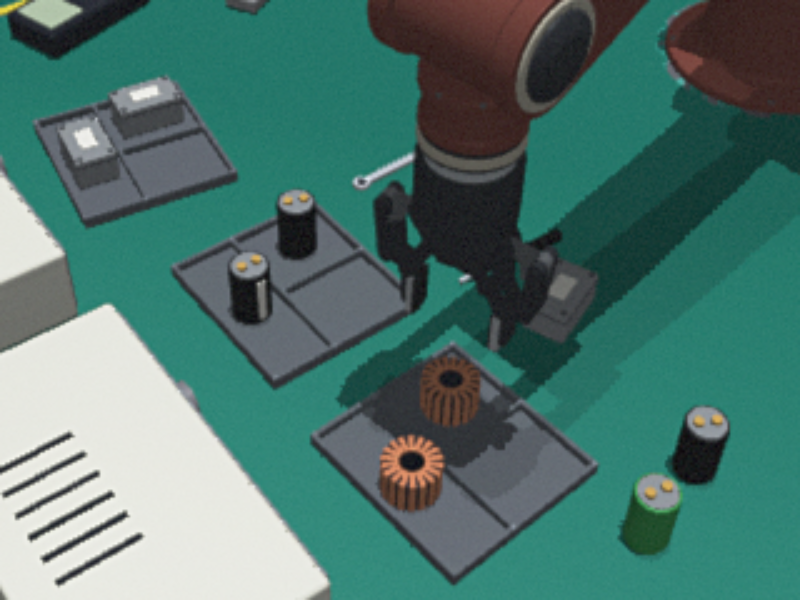

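The module (145,105), can (297,222) and choke (450,390) sit in their proper bays. Now the left module, at (565,295).

Request:
{"method": "move_arm", "body": {"rows": [[-3.58, -0.7, 0.5, 0, 0, 0, 0.5], [-3.58, -0.7, 0.5, 0, 0, 0, 0.5], [-3.58, -0.7, 0.5, 0, 0, 0, 0.5], [-3.58, -0.7, 0.5, 0, 0, 0, 0.5], [0, 0, 0, 0, 0, 0, 0.5], [0, 0, 0, 0, 0, 0, 0.5], [0, 0, 0, 0, 0, 0, 0.5]]}}

```text
time: 16.88
tool_pos: [0.4476, 0.1591, 0.09]
tool_rot: [0.0, 0.983, 0.184, 0.001]
contact_force: [0.2, 0.3, -0.8]
gripper_width: 0.75
grasp_force: 0.0
```

```bash
python3 -c "
from h import *
go(.447,.1593,.026,111.2)"
```

```text
turn 0.0 tilt 0.12 shift [-0.06 -0.05  6.4 ] q6 1.38 pos [0.4476 0.1591 0.09  ] t 16.9
```

Request:
{"method": "move_arm", "body": {"rows": [[0, 0, 2, 0, 0, 0, 0.5], [0, 0, 2, 0, 0, 0, 0.5], [0, 0, 1.3, 0, 0, 0, 0.5], [0, 0, 0.8, 0, 0, 0, 0.5], [0, 0, 0.3, 0, 0, 0, 0.5], [0, 0, 0, 0, 0, 0, 0.5], [0, 0, 0, 0, 0, 0, -1], [0, 0, 0, 0, 0, 0, -1], [0, 0, 0, 0, 0, 0, -1], [0, 0, 0, 0, 0, 0, -1], [0, 0, 0, 0, 0, 0, -1], [0, 0, 0, 0, 0, 0, -1]]}}

```text
time: 17.88
tool_pos: [0.4482, 0.1592, 0.0266]
tool_rot: [-0.0, 0.983, 0.185, 0.002]
contact_force: [1.1, 0.2, 5.5]
gripper_width: 0.456
grasp_force: 62.5
```

```bash
python3 -c "
from h import *
go(.6201,-.1996,.13,81.8)"
```

```text
turn 29.5 tilt 0.18 shift [ 22.16  33.05 -10.3 ] q6 1.38 pos [0.4482 0.1592 0.0266] t 17.9
```

Request:
{"method": "move_arm", "body": {"rows": [[0, 0, -2, 0, 0, 0, -1], [0, 0, -3, 0, 0, 5.9, -1], [0, 0, -3, 0, 0, 5.9, -1], [0, 0, -2.8, 0, 0, 5.9, -1], [0, 0, 0, 0, 0, 5.9, -1], [0, 0, 0, 0, 0, 5.9, -1], [2.2, 3.3, 0, 0, 0, 0, -1], [2.2, 3.3, 0, 0, 0, 0, -1], [2.2, 3.3, 0, 0, 0, 0, -1], [2.2, 3.3, 0, 0, 0, 0, -1], [2.2, 3.3, 0, 0, 0, 0, -1], [2.2, 3.3, 0, 0, 0, 0, -1], [2.2, 3.3, 0, 0, 0, 0, -1], [2.2, 3.3, 0, 0, 0, 0, -1], [2.2, 3.3, 0, 0, 0, 0, -1], [2.2, 3.3, 0, 0, 0, 0, -1], [0, 0, 0, 0, 0, 0, -1], [0, 0, 0, 0, 0, 0, -1], [0, 0, 0, 0, 0, 0, -1]]}}

```text
time: 19.47
tool_pos: [0.6167, -0.1985, 0.1318]
tool_rot: [-0.001, 0.997, -0.071, -0.001]
contact_force: [-0.1, 0.5, -1.6]
gripper_width: 0.451
grasp_force: 61.8
```

```bash
python3 -c "
from h import *
go(.6201,-.1996,.0306,81.8)"
```

```text
turn 0.0 tilt 0.16 shift [ 0.38  0.07 10.12] q6 1.29 pos [ 0.6167 -0.1985  0.1318] t 19.5
```

Request:
{"method": "move_arm", "body": {"rows": [[0.25, 0.05, 2, 0, 0, 0, -1], [0, 0, 2.5, 0, 0, 0, -1], [0, 0, 2.3, 0, 0, 0, -1], [0, 0, 1.6, 0, 0, 0, -1], [0, 0, 1, 0, 0, 0, -1], [0, 0, 0.5, 0, 0, 0, -1], [0, 0, 0, 0, 0, 0, -1], [0, 0, 0, 0, 0, 0, -1]]}}

```text
time: 20.13
tool_pos: [0.6205, -0.1995, 0.0351]
tool_rot: [0.0, 0.997, -0.071, 0.001]
contact_force: [1.0, -1.0, -1.3]
gripper_width: 0.454
grasp_force: 61.8
```

Request:
{"method": "move_arm", "body": {"rows": [[0, 0, 0.25, 0, 0, 0, -1], [0, 0, 0.15, 0, 0, 0, -1], [0, 0, 0.05, 0, 0, 0, -1], [0, 0, 0, 0, 0, 0, -1], [0, 0, 0, 0, 0, 0, -1], [0, 0, 0, 0, 0, 0, 0], [0, 0, 0, 0, 0, 0, 0.3], [0, 0, 0, 0, 0, 0, 0.35], [0, 0, 0, 0, 0, 0, 0.35], [0, 0, 0, 0, 0, 0, 0.35], [0, 0, -1, 0, 0, 0, 0.35], [0, 0, -2.5, 0, 0, 0, 0.35], [0, 0, -3, 0, 0, 0, 0.35], [0, 0, -3, 0, 0, 0, 0.35], [0, 0, 0, 0, 0, -4, 0.5], [0, 0, 0, 0, 0, -4.2, 0.5], [0, 0, 0, 0, 0, 0, 0.5]]}}

```text
time: 21.55
tool_pos: [0.6207, -0.2001, 0.1267]
tool_rot: [0.001, 1.0, 0.001, 0.001]
contact_force: [-0.3, -0.3, -0.2]
gripper_width: 0.744
grasp_force: 0.0
```

```bash
python3 -c "
from h import *
go(.472,.343,.12,90)"
```

```text
turn 0.1 tilt 0.15 shift [-14.87 -54.31   0.58] q6 1.14 pos [ 0.6207 -0.2001  0.1267] t 21.6
```

Request:
{"method": "move_arm", "body": {"rows": [[-1.06, -3.88, 0, 0, 0, 0, 0.5], [-1.06, -3.88, 0, 0, 0, 0, 0.5], [-1.06, -3.88, 0, 0, 0, 0, 0.5], [-1.06, -3.88, 0, 0, 0, 0, 0.5], [-1.06, -3.88, 0, 0, 0, 0, 0.5], [-1.06, -3.88, 0, 0, 0, 0, 0.5], [-1.06, -3.88, 0, 0, 0, 0, 0.5], [-1.06, -3.88, 0, 0, 0, 0, 0.5], [-1.06, -3.88, 0, 0, 0, 0, 0.5], [-1.06, -3.88, 0, 0, 0, 0, 0.5], [-1.06, -3.88, 0, 0, 0, 0, 0.5], [-1.06, -3.88, 0, 0, 0, 0, 0.5], [-1.06, -3.88, 0, 0, 0, 0, 0.5], [-1.06, -3.88, 0, 0, 0, 0, 0.5], [0, 0, 0, 0, 0, 0, 0.5], [0, 0, 0, 0, 0, 0, 0.5], [0, 0, 0, 0, 0, 0, 0.5]]}}

```text
time: 22.97
tool_pos: [0.4711, 0.3431, 0.1244]
tool_rot: [0.0, 1.0, 0.0, -0.0]
contact_force: [0.8, -0.8, -0.3]
gripper_width: 0.751
grasp_force: 0.0
```

```bash
python3 -c "
from h import *
go(.472,.343,.037,90)"
```

```text
turn 0.0 tilt 0.05 shift [0.09 0.   8.74] q6 2.07 pos [0.4711 0.3431 0.1244] t 23.0
```

Request:
{"method": "move_arm", "body": {"rows": [[0.1, 0, 2, 0, 0, 0, 0.5], [0, 0, 2.5, 0, 0, 0, 0.5], [0, 0, 2, 0, 0, 0, 0.5], [0, 0, 1.4, 0, 0, 0, 0.5], [0, 0, 0.8, 0, 0, 0, 0.5], [0, 0, 0, 0, 0, 0, 0.5], [0, 0, 0, 0, 0, 0, 0.5], [0, 0, 0, 0, 0, 0, -1], [0, 0, 0, 0, 0, 0, -1], [0, 0, 0, 0, 0, 0, -1], [0, 0, 0, 0, 0, 0, -1], [0, 0, 0, 0, 0, 0, -1], [0, 0, 0, 0, 0, 0, -1]]}}

```text
time: 24.05
tool_pos: [0.4736, 0.344, 0.0395]
tool_rot: [-0.001, 1.0, 0.0, 0.001]
contact_force: [-0.0, -0.6, 5.9]
gripper_width: 0.394
grasp_force: 59.7
```

```bash
python3 -c "
from h import *
go(.588,.046,.14,91.2)"
```

```text
turn -1.2 tilt 0.18 shift [ 10.84  30.02 -10.06] q6 2.07 pos [0.4736 0.344  0.0395] t 24.1
```

Request:
{"method": "move_arm", "body": {"rows": [[0, 0, -2, 0, 0, 0, -1], [0, 0, -3, 0, 0, 0, -1], [0, 0, -3, 0, 0, -1.2, -1], [0, 0, -2, 0, 0, 0, -1], [1.37, 3.75, 0, 0, 0, 0, -1], [1.37, 3.75, 0, 0, 0, 0, -1], [1.37, 3.75, 0, 0, 0, 0, -1], [1.37, 3.75, 0, 0, 0, 0, -1], [1.37, 3.75, 0, 0, 0, 0, -1], [1.37, 3.75, 0, 0, 0, 0, -1], [1.37, 3.75, 0, 0, 0, 0, -1], [1.37, 3.75, 0, 0, 0, 0, -1], [0, 0, 0, 0, 0, 0, -1], [0, 0, 0, 0, 0, 0, -1], [0, 0, 0, 0, 0, 0, -1]]}}

```text
time: 25.3
tool_pos: [0.5878, 0.046, 0.1371]
tool_rot: [-0.0, 1.0, 0.01, -0.001]
contact_force: [-0.1, 0.9, -0.2]
gripper_width: 0.391
grasp_force: 60.0
```

```bash
python3 -c "
from h import *
go(.588,.046,.0438,91.2)"
```

```text
turn 0.0 tilt 0.09 shift [0.03 0.01 9.33] q6 1.5 pos [0.5878 0.046  0.1371] t 25.3
```

Request:
{"method": "move_arm", "body": {"rows": [[0, 0, 2, 0, 0, 0, -1], [0, 0, 2.5, 0, 0, 0, -1], [0, 0, 2.2, 0, 0, 0, -1], [0, 0, 1.2, 0, 0, 0, -1], [0, 0, 0.8, 0, 0, 0, -1], [0, 0, 0.3, 0, 0, 0, -1], [0, 0, 0, 0, 0, 0, -1], [0, 0, 0, 0, 0, 0, -1]]}}

```text
time: 25.97
tool_pos: [0.5893, 0.046, 0.0489]
tool_rot: [0.0, 1.0, 0.011, 0.001]
contact_force: [-0.3, 0.5, -0.1]
gripper_width: 0.393
grasp_force: 60.0
```

Request:
{"method": "move_arm", "body": {"rows": [[0, 0, 0.3, 0, 0, 0, -1], [0, 0, 0.15, 0, 0, 0, -1], [0, 0, 0.1, 0, 0, 0, -1], [0, 0, 0, 0, 0, 0, -1], [0, 0, 0, 0, 0, 0, -1], [0, 0, 0, 0, 0, 0, -0.1], [0, 0, 0, 0, 0, 0, 0.1], [0, 0, 0, 0, 0, 0, 0.3], [0, 0, 0, 0, 0, 0, 0.3], [0, 0, 0, 0, 0, 0, 0.3], [0, 0, -1, 0, 0, 0, 0.3], [0, 0, -2, 0, 0, 0, 0.3], [0, 0, -3, 0, 0, 0, 0.3], [0, 0, -4, 0, 0, 0, 0.3], [0, 0, -4, 0, 0, 0, 0.3], [-3, 0, -3, 0, 0, 0, 0.3], [-3, 3, 0, 0, 0, 0, 0.3], [-3, 3, 0, 0, 0, 0, 0.3], [-3, 3, 0, 0, 0, 0, 0.3], [-3, 3, 0, 0, 0, 0, 0.3]]}}

```text
time: 27.63
tool_pos: [0.4424, -0.0759, 0.2126]
tool_rot: [0.0, 1.0, 0.012, 0.001]
contact_force: [0.1, -1.5, 0.6]
gripper_width: 0.652
grasp_force: 0.0
```

Request:
{"method": "move_arm", "body": {"rows": [[-1, 4, 0, 0, 0, 0, 0.3], [-1, 4, 0, 0, 0, 0, 0.3], [-1, 4, 0, 0, 0, 0, 0.3], [-1, 4, 0, 0, 0, 0, 0.3], [-1, 4, 0, 0, 0, 0, 0.3], [-1, 4, 0, 0, 0, 0, 0.3], [-1, 4, 0, 0, 0, 0, 0.3], [0, 4, 0, 0, 0, 0, 0.3], [0, 4, 0, 0, 0, 0, 0.3], [0, 0, 0, 0, 0, 0, 0.3], [0, 0, 0, 0, 0, 0, 0.3]]}}

```text
time: 28.55
tool_pos: [0.3808, -0.4383, 0.2116]
tool_rot: [-0.0, 1.0, 0.009, -0.0]
contact_force: [-0.2, 0.6, 0.5]
gripper_width: 0.651
grasp_force: 0.0
```

```bash
python3 -c "
from h import *
print(manip.state()['tool_pos'],manip.state()['time'])
f=manip.grab_frame('top');cv2.imwrite('pics/f1.png',cv2.resize(f['img'][100:260,100:420],(800,400),interpolation=cv2.INTER_CUBIC))
f=manip.grab_frame('scene');cv2.imwrite('pics/f2.png',cv2.resize(f['img'][80:340,70:420],(800,594),interpolation=cv2.INTER_CUBIC))"
```

```text
[ 0.38082083 -0.43831312  0.2116097 ] 28.55
```

View pics/f1.png

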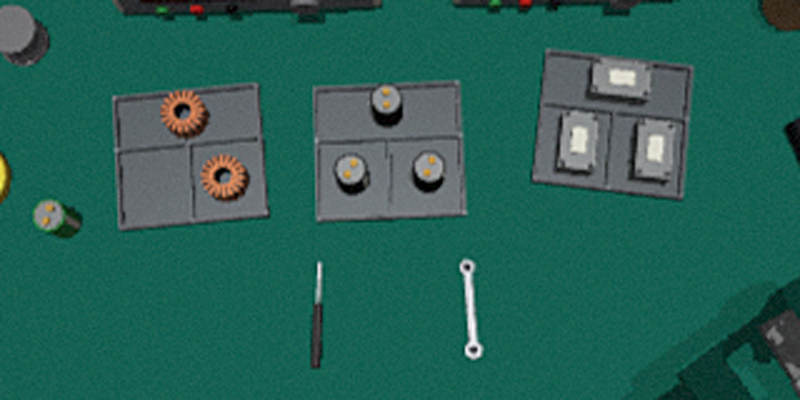

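View pics/f2.png

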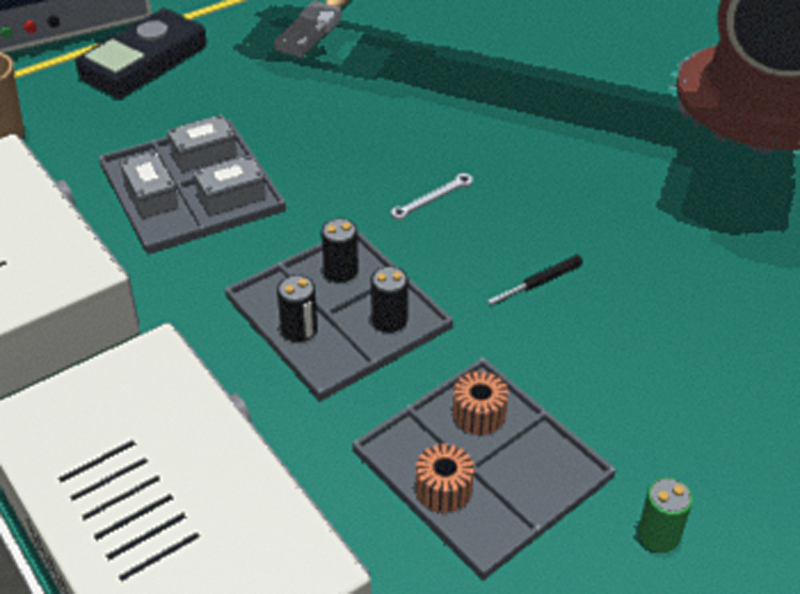

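All five parts sit in their bays: modules at (578,142) and (655,150), cans at (351,172) and (429,170), choke at (224,177) in the top crop. The spanner, trimmer and green can haven't moved.

```bash
python3 -c "
from plant import manip
print(manip.job_done())"
```

```text
the job is handed in; nothing more can be done
None
```

I sorted all five parts into the trays with their matching specimens, one to a bay, left the spanner, trimmer and green look-alike in place, and handed the job in after about 29 s of robot time; the hand-in returned no verdict.

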